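# Open both leaves of the colour cupboard, bolt first drawn

### The arm

A 6-joint arm with a two-finger parallel gripper is mounted at the origin on the work surface. World frame = base frame: x ahead of the robot, y to its left, z up, the work surface at z = 0. Lengths are in m, angles in degrees, forces in N, time in s.
With the tool pointing down it reaches from about 0.25 to 0.725 m from the base axis. Payload 9.7 kg.
Tool frame: the origin (TCP) lies on the centre line of the jaws, within the pads' length; the fingertips stand 17 mm ahead of it and the grasp point (between the pads) lies 2 mm behind it (ctrl.tip_extent is the distance from the TCP to the fingertips, in m); z points along the fingers, y is the line along which they close (so a half turn about z gives the same grasp; the last joint's range is limited). The gripper opens to 85 mm and grips with 20 to 120 N. Pads are 22 mm wide; open, the fingers measure 114 mm over their backs; the gripper's body (76 mm by 85 mm) begins 54 mm behind the grasp point. The pads swing forward as they close: fully open they stand 13 mm farther back than shut.
Start: joints at [-65.203, 4.979, 10.078, 95.1, 0, 90], TCP at [0.231, -0.499, 0.248] pointing down, gripper open.
Joint ranges: [-179.16, 179.16], [-48.56, 103.87], [-65.8, 70.77], [-126.05, 130.52], [-82.76, 87.17], [-180, 180]. Speed limits (degrees/s): [127.2, 127.2, 147.25, 180, 180, 180].

### API

Orientations are given as [roll, pitch, yaw] about the fixed x, y, z axes, in that order (R = Rz(yaw) Ry(pitch) Rx(roll)).
In Python, from station import status, capture, get_calibration, ctrl gives the robot as it stands.
- The arm moves only by the tool move_arm, never from a script. Its argument "moves" is a list of rows, each a list of 5 numbers: the opening in per cent of the stroke, from 0 (shut) to 100 (fully open), then the shift along the world's x, y, z scaled (see below), then the turn about the world's z scaled (see below). In form: [[jaw, dx, dy, dz, yaw], ...]. A call has 1 to 12 rows; each row is the pose to reach, as a shift and turn from the pose commanded when the call began; what a row does not reach only later rows make up. The controller multiplies each number of a shift by 0.3 m and each number of a turn by 120 degrees. A row lasts 1/8 s, in which the tool goes at most 62.5 mm and 10.7 degrees, less where a joint would pass 70% of its speed; a pose out of reach is approached as far as the arm can. A call with a number of a shift or a turn outside -1 to 1 is refused whole. A call with a gripper value outside its range is refused whole. The fingers move at their own pace and stop on an object; the grip force is fixed at half the most. Time passes only in rows, so rows that repeat a pose let the fingers close. It gives the time, the measured TCP pose, the force, the opening and the grip force at its end, in the units of the state.
- status.get_state(): the state, without advancing time (a new reading comes with each control period).
- capture(name): name is "side" or "top"; returns the picture (420x560x3 uint8, red, green, blue); there is no depth.
- get_calibration(name): a dict with "intrinsics" (3x3 intrinsics, pixels), "D" ([k1, k2, p1, p2, k3] as OpenCV has them; the pictures are not rectified), "position" and "orientation" of the camera in the world. Camera axes: x right, y up, looking along -z (the intrinsics and any distortion apply to the point x, -y, -z); pixel columns grow to the right and rows downward; lengths in m; the calibration is good to about 2 mm. A picture is of the moment at which its call begins. get_calibration takes no time and is no camera call.
- ctrl.job_done(): hands the job in; it is judged then, once.
The state is a dict: "clock": time; "qpos": joint angles; "qvel": joint speeds; "joint_efforts": joint torques, N m; "tcp_pos": TCP position; "tool_rot": TCP orientation; "force": force on the tool from outside, world axes, zero at the start; "torque": the same for the moment, N m; "grip_width": finger opening in m; "gripper_force": force on a finger pad.
Only numpy, scipy, OpenCV 4.12 (cv2) and the standard library are available. Lean on these libraries where they do the work, as an engineer would, in place of code of your own. Each camera call takes 0.05 s, during which the arm holds its last target. There are 200 camera calls.

### The job

Please open up the blue two-leaf colour cupboard so that the wide board of plates inside can come straight out: the left leaf is the passive one, held by a flush bolt that drops into the plinth, so draw that bolt fully up by its brass knob before you pull on that leaf, and swing both leaves wide open, square to the front or further. Leave the bolt drawn up and both leaves standing open, and do not disturb the bowl, jar, mug, brush pot, plate and tools on the cupboard and around it.

Things in the scene. Friction and masses are not known exactly. Their poses are not given: they have to be found in the camera images.
- cupboard: fixed light-wood bench cupboard with two upright blue leaves, 400 mm wide, 285 mm high. Origin under its centre on the bench; x axis from the front to the back, y to the left leaf, z up. Leaf fronts lie 106 mm in front of the origin; the plinth (45 mm high) reaches 18 mm further; back 90 mm behind it. The top board ends 2 mm above the leaf tops
- active_leaf (a joint): angle of the active (right, -y) leaf, rad: 0 shut, may start ajar (up to 0.25), grows as it swings out to the robot, stop at 1.9. No latch; stiff hinge (0.12 N m), stays where left. A dark wooden strip 6 mm thick on its free edge laps 8 mm over the passive leaf's front, so this leaf opens first. Leaf 199 mm wide, 16 mm thick, 48 to 283 mm above the bench
- passive_leaf (a joint): angle of the passive (left, +y) leaf, rad: 0 shut, grows as it swings out to the robot, stop at 1.9. Held shut, with 0.007 rad of play, by the flush bolt while that is down. Stiff hinge (0.12 N m), stays where left. Same size as the other leaf
- flush_bolt (a joint): height of the flush bolt in the passive leaf, m: 0 shot (pin 14 mm deep in a hole in the plinth), 0.014 pin just out of the hole, 0.022 fully withdrawn, up against its stop. Sliding friction about 3 N; stays where left
- bolt_knob (a point): centre of the head of the bolt's round brass knob: head 17 mm diameter, 15 mm long, its axis level and square to the leaf; 27 mm proud of the leaf front, this point 20 mm proud; 40 mm from the passive leaf's free edge; 45 mm below the leaf top when shot. Rises with the bolt. Axes as the cupboard's while the leaf is shut, turning with the leaf
- active_pull (a point): point on the upright steel bar pull of the active leaf, 43 mm below the leaf top: bar 11 mm thick, 110 mm long, axis 35 mm off the leaf front, top end 15 mm below the leaf top, an 8 mm post to the leaf 15 mm above this point; 104 mm from the hinge line, 95 mm from the free edge. Axes as the cupboard's when shut, turning with the leaf
- passive_pull (a point): the same point on the like pull of the passive leaf, 104 mm from its hinge line, 95 mm from its free edge; axes turn with the leaf
- active_hinge (a point): point on the vertical hinge line of the active leaf (its outer back edge), at the height of the pull point
- passive_hinge (a point): point on the vertical hinge line of the passive leaf (its outer back edge), at the height of the pull point
- slip_bowl: white ceramic bowl, 104 mm across, 58 mm high, on top of the cupboard near its back; origin under its centre
- amber_jar: amber glass jar with black cap, 52 mm across, 75 mm high, on top of the cupboard near its back; origin under its centre
- brush_pot: white pot, 80 mm across and 95 mm high, with four brushes that stand up to 210 mm, on the bench left (+y of the cupboard) beside the cupboard; origin under its centre
- mug: blue mug, 80 mm across, 88 mm high, on the bench to the right (-y of the cupboard) of the cupboard; origin under its centre
- painted_plate: yellow plate with red and orange flowers, 170 mm across, 17 mm high, lying on the bench between robot and cupboard; origin under its centre
- scissors: scissors with green handles, 190 mm long, 10 mm high, lying on the bench between robot and cupboard; origin at the rivet
- palette_knife: palette knife with dark wooden handle, 210 mm long, 16 mm high, lying on the bench; origin between handle and blade

How it is judged:
By the outcome, as a careful person would: the job done as asked, in the order asked, and still so for the second after the job is handed in, with the robot touching nothing.
It also fails if it takes over 58 s, if anything falls off the work surface, if the arm or the gripper's body presses on something with over 40 N, if the wrist force passes 120 N, or if a joint passes its speed limit or range.

## Working session

There is one attempt and no reset: what is moved stays moved. The work goes in short steps, Python scripts to look and compute and a tool call to move; the robot and the scene stay as the last step left them, time stands still between calls to the robot, and variables do not carry over. Pictures are saved under pics/ and viewed, at most 10 in all, crops included, and the job is handed in when it is done.

Besides the shell and the picture viewer there is one more tool, called after "Call:" by a JSON object that holds its "op" and its "data". move_arm: Moves the arm, as the interface text tells. Shifts and turns lie within -1 to 1; 1 stands for 0.3 m of shift or 120 degrees of turn. Its arguments: {"type":"object","properties":{"moves":{"type":"array","items":{"type":"array","items":{"type":"number"}}}},"required":["moves"]}

```bash
mkdir -p pics; ls
python3 - <<'E'
from station import status, capture, get_calibration, ctrl
import cv2
for n in("side","top"):
    cv2.imwrite(f"pics/{n}0.png",capture(n)[:,:,::-1]); c=get_calibration(n); print(n,c)
print(status.get_state())
E
```

```text
pics
side {'intrinsics': array([[545.76944215,   0.        , 277.612743  ],
       [  0.        , 545.76944215, 199.05539493],
       [  0.        ,   0.        ,   1.        ]]), 'D': array([-0.16696843,  0.        ,  0.        ,  0.        ,  0.        ]), 'position': array([0.71474754, 0.43680306, 1.45910046]), 'orientation': array([1.81222279e+01, 7.40109307e-02, 1.57454188e+02])}
top {'intrinsics': array([[487.13900023,   0.        , 278.6631384 ],
       [  0.        , 487.13900023, 210.06270069],
       [  0.        ,   0.        ,   1.        ]]), 'D': array([-0.10347813,  0.        ,  0.        ,  0.        ,  0.        ]), 'position': array([0.43028085, 0.03935828, 1.51331118]), 'orientation': array([  5.15625534,  -0.27678369, -91.19162966])}
{'clock': 0.1, 'qpos': array([-6.52014205e+01,  5.00918100e+00,  1.00390376e+01,  9.50994768e+01,
       -3.88728411e-04,  9.00014167e+01]), 'qvel': array([ 0.13785469, -0.13419508,  0.1051515 ,  0.00478352, -0.05076133,
        0.04453826]), 'joint_efforts': array([ 9.66539301e-04, -5.21560371e+01,  4.65654159e+01,  1.59825274e-02,
        1.00494974e-04,  1.74140416e-05]), 'tcp_pos': array([ 0.23060799, -0.49911826,  0.24764252]), 'tool_rot': array([-1.79930380e+02,  3.90449607e-04,  2.47971632e+01]), 'force': array([-0.33106566,  0.39651643, -0.37836873]), 'torque': array([0.00692278, 0.01049487, 0.00537744]), 'gripper_force': 0.0, 'grip_width': 0.08511097482252318}
```

View pics/side0.png

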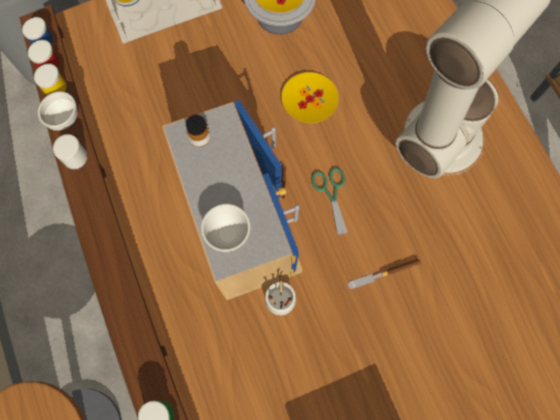

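View pics/top0.png

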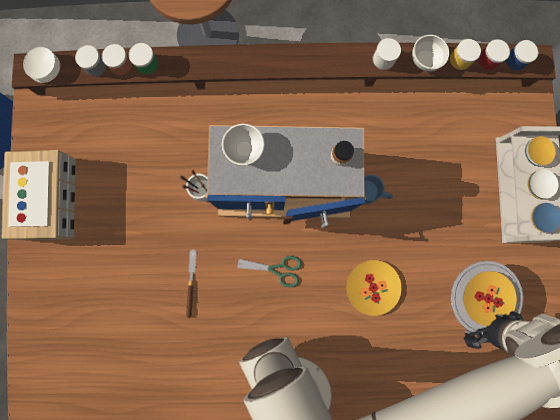

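The side view shows the cupboard with the active leaf ajar: pulls near (271,135) and (293,214), knob near (282,192). In the top view the pulls are near (325,218) and (249,210), and the knob near (270,209). I'll take enlarged crops.

```bash
python3 - <<'E'
import cv2
s=cv2.imread("pics/side0.png")[95:305,160:360]; t=cv2.imread("pics/top0.png")[120:230,180:390]
cv2.imwrite("pics/sc.png",cv2.resize(s,(570,598),interpolation=cv2.INTER_CUBIC)) # x2.85
cv2.imwrite("pics/tc.png",cv2.resize(t,(798,418),interpolation=cv2.INTER_CUBIC)) # x3.8
E
cat > h.py <<'E'
import numpy as np, cv2
from scipy.spatial.transform import Rotation as R
from station import get_calibration
C={n:get_calibration(n) for n in("side","top")}
def ray(n,uv):
    c=C[n]; p=cv2.undistortPoints(np.array([[uv]],float),c["intrinsics"],c["D"])[0,0]
    d=R.from_euler("xyz",c["orientation"],degrees=True).apply([p[0],-p[1],-1.])
    return c["position"],d/np.linalg.norm(d)
def plane(n,uv,z):
    o,d=ray(n,uv); return o+d*(z-o[2])/d[2]
def tri(a,b):
    o1,d1=ray("side",a); o2,d2=ray("top",b)
    t=np.linalg.lstsq(np.c_[d1,-d2],o2-o1,rcond=None)[0]
    p,q=o1+d1*t[0],o2+d2*t[1]; return (p+q)/2,np.linalg.norm(p-q)
def pix(n,P):
    c=C[n]; q=R.from_euler("xyz",c["orientation"],degrees=True).inv().apply(np.atleast_2d(P)-c["position"])*[1,-1,-1]
    return cv2.projectPoints(q,np.zeros(3),np.zeros(3),c["intrinsics"],c["D"])[0][:,0]
E
```

```text
(no output)
```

View pics/sc.png

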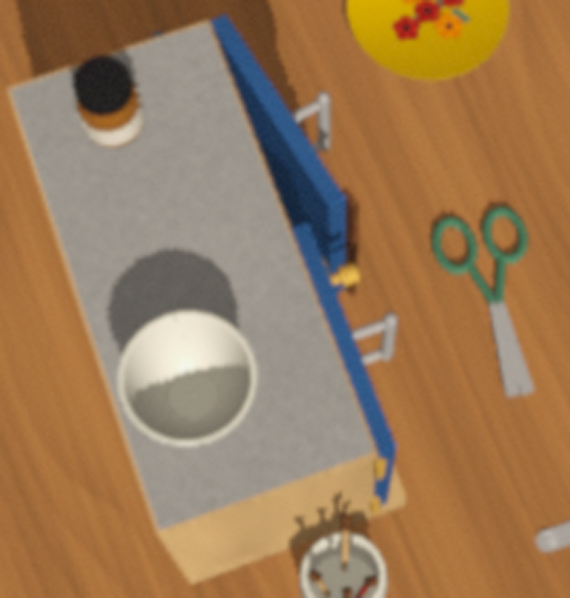

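View pics/tc.png

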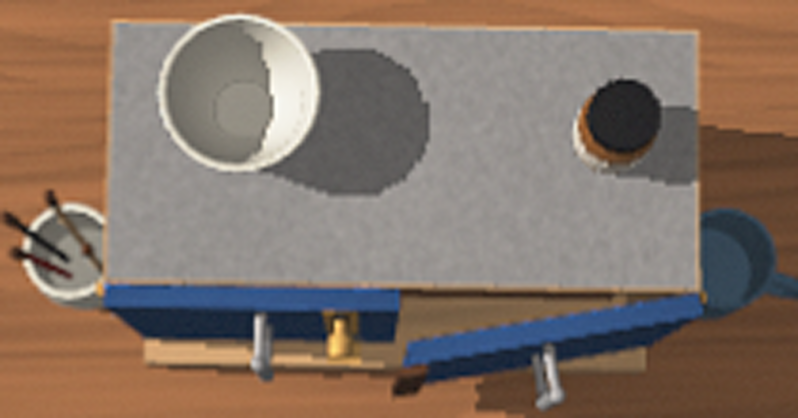

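The crops show the board-top corners in the top crop at about (111,21), (697,31), (700,290) and (104,285). In the side crop the bar tops are at about (325,97) and (392,318), and the knob head at (348,276).

```bash
cat >> h.py <<'E'
def tcp(u,v): return (180+(u+.5)/3.8-.5,120+(v+.5)/3.8-.5)
def scp(u,v): return (160+(u+.5)/2.85-.5,95+(v+.5)/2.848-.5)
E
python3 - <<'E'
from h import *
np.set_printoptions(precision=4,suppress=True)
T=dict(BL=((163,527),(111,21)),BR=((10,89),(697,31)),Lfree=((303,225),(400,292)),Lout=((393,447),(105,289)),Rout=((225,17),(703,297)),Rfreefront=((345,195),(407,350)),knob=((348,276),(340,335)))
for k,(a,b) in T.items():
    p,e=tri(scp(*a),tcp(*b)); print(k,p,round(e,4), plane("top",tcp(*b),.285)[:2],plane("side",scp(*a),.285)[:2])
c=[plane("top",tcp(*b),.285)[:2] for b in((111,21),(697,31))]
m=(c[0]+c[1])/2; y=(c[0]-c[1]); print("width",np.linalg.norm(y)); y/=np.linalg.norm(y); x=np.array([y[1],-y[0]])
o=m-x*.09; print("origin",o,"yaw",np.degrees(np.arctan2(x[1],x[0])))
W=lambda a,b,z:np.r_[o+x*a+y*b,z]
P=dict(knob=W(-.126,.0415,.238),knobend=W(-.133,.0415,.238),ppullT=W(-.141,.0955,.268),ppullB=W(-.141,.0955,.158),FL=W(-.106,.2,.283),FLfree=W(-.106,.001,.283),plL=W(-.124,.2,.045),plR=W(-.124,-.2,.045))
for k,p in P.items():
    t=pix("top",p)[0]; s=pix("side",p)[0]
    print(k,p,"tc",(t-[180,120])*3.8+1.4,"sc",(s-[160,95])*2.85+1)
E
```

```text
BL [0.7604 0.2045 0.3022] 0.0004 [0.7649 0.2069] [0.7613 0.2009]
BR [ 0.7504 -0.1917  0.2881] 0.0018 [ 0.7504 -0.1918] [ 0.7512 -0.194 ]
Lfree [0.5726 0.016  0.293 ] 0.0042 [0.5753 0.0146] [0.5699 0.0144]
Lout [0.5781 0.2115 0.297 ] 0.0044 [0.5814 0.2119] [0.5749 0.2105]
Rout [ 0.5639 -0.1848  0.2932] 0.0076 [ 0.5679 -0.1886] [ 0.5599 -0.1866]
Rfreefront [0.5333 0.0119 0.3099] 0.002 [0.5363 0.0108] [0.5286 0.0033]
knob [0.5495 0.0565 0.2495] 0.0028 [0.5472 0.0552] [0.5532 0.0685]
width 0.39900391673685826
origin [0.6677 0.0109] yaw -2.089125750091617
knob [0.5433 0.0569 0.238 ] tc [338.6199 347.1522] sc [353.3966 278.1401]
knobend [0.5363 0.0572 0.238 ] tc [338.443  357.2382] sc [361.2883 275.3473]
ppullT [0.5303 0.1114 0.268 ] tc [257.5507 364.0944] sc [394.9786 319.5624]
ppullB [0.5303 0.1114 0.158 ] tc [266.4015 375.9126] sc [390.5869 357.2038]
FL [0.5691 0.2146 0.283 ] tc [101.4928 307.6879] sc [402.0621 449.921 ]
FLfree [0.5618 0.0157 0.283 ] tc [398.6895 312.3989] sc [313.0844 223.9482]
plL [0.5511 0.2152 0.045 ] tc [143.4909 362.7743] sc [410.118 499.325]
plR [ 0.5365 -0.1845  0.045 ] tc [645.2088 370.7862] sc [264.0655 126.2606]
```

```bash
cat >> h.py <<'E'
o=np.array([.6685,.0112]); a=np.radians(-2.09); X=np.array([np.cos(a),np.sin(a)]); Y=np.array([-X[1],X[0]])
H={-1:o-.09*X-.2*Y, 1:o-.09*X+.2*Y}
def leaf(s,th,r,n):  # s=-1 active, +1 passive; r from hinge, n from hinge plane outward
    return H[s]+r*(-s*np.cos(th)*Y-np.sin(th)*X)+n*(-np.cos(th)*X+s*np.sin(th)*Y)
def pull(s,th): return leaf(s,th,.104,.051)
E
python3 - <<'E'
from h import *
np.set_printoptions(precision=4,suppress=True)
f=lambda p:((pix("top",p)[0]-[180,120])*3.8+1.4,(pix("side",p)[0]-[160,95])*2.85+1)
for th in(.12,.15,.18,.21): print(th,"barT",*f(np.r_[pull(-1,th),.268]),"barB",*f(np.r_[pull(-1,th),.158]),"freefront",*f(np.r_[leaf(-1,th,.199,.016),.283]),pull(-1,th))
print("H",H)
print("pot",plane("top",tcp(68,252),.095),"mug",plane("top",tcp(737,263),.088), "jar",plane("top",tcp(622,116),.36),"bowl",plane("top",tcp(239,93),.343))
for s in(1,-1):print(s,[pull(s,np.radians(t)) for t in(0,15,30,45,60,75,90,98)])
E
```

```text
0.12 barT [550.5582 385.4647] [322.5998 104.7368] barB [535.7971 395.5596] [323.7485 156.474 ] freefront [405.6419 346.6778] [337.4985 209.3268] [ 0.5118 -0.086 ]
0.15 barT [553.3871 389.7749] [325.0154 101.6971] barB [538.3959 399.5239] [325.9868 153.6172] freefront [407.4339 355.4447] [343.6998 205.6018] [ 0.5088 -0.0878]
0.18 barT [556.3439 394.0005] [327.326   98.5986] barB [541.1123 403.4104] [328.1283 150.7044] freefront [409.4904 364.1617] [349.7675 201.7125] [ 0.5059 -0.0897]
0.21 barT [559.426  398.1376] [329.5297  95.4442] barB [543.944  407.2154] [330.1709 147.7387] freefront [411.8097 372.8207] [355.6956 197.6635] [ 0.5031 -0.0918]
H {-1: array([ 0.5713, -0.1854]), 1: array([0.5859, 0.2143])}
pot [0.6342 0.2671 0.095 ] mug [ 0.6162 -0.2528  0.088 ] jar [ 0.6762 -0.1274  0.36  ] bowl [0.6996 0.1166 0.343 ]
1 [array([0.5311, 0.1123]), array([0.5065, 0.1299]), array([0.4874, 0.1533]), array([0.475 , 0.1809]), array([0.4701, 0.2107]), array([0.4731, 0.2408]), array([0.4838, 0.2691]), array([0.4924, 0.2828])]
-1 [array([ 0.5241, -0.0796]), array([ 0.4983, -0.0954]), array([ 0.4775, -0.1174]), array([ 0.4631, -0.1439]), array([ 0.4561, -0.1733]), array([ 0.4569, -0.2036]), array([ 0.4655, -0.2326]), array([ 0.4731, -0.2468])]
```

Call:
{"op": "move_arm", "data": {"moves": [[100,0,0,0.25,0],[60,0,0.1,0.5,0],[60,0.2,0.3,0.5,0],[60,0.35,0.5,0.5,-0.07],[60,0.5,0.7,0.5,-0.143],[60,0.7,0.9,0.5,-0.143],[60,0.8,1,0.5,-0.143],[60,0.8,1,0.5,-0.143],[60,0.8,1,0.5,-0.143]]}}

```text
clock: 1.23
tcp_pos: [0.4729, -0.1964, 0.3971]
tool_rot: [-179.9, 0.1, 7.9]
force: [0.4, -0.7, 0.4]
grip_width: 0.0513
gripper_force: 0.0
```

Call:
{"op": "move_arm", "data": {"moves": [[60,0.12,0.367,0,0],[60,0.12,0.367,0,0],[60,0.12,0.367,0,0],[60,0.12,0.367,-0.15,0],[60,0.12,0.367,-0.3,0],[60,0.12,0.367,-0.4,0],[60,0.12,0.367,-0.48,0],[60,0.12,0.367,-0.48,0],[60,0.12,0.367,-0.48,0]]}}

```text
clock: 2.35
tcp_pos: [0.5066, -0.09, 0.2555]
tool_rot: [180.0, -0.1, 7.6]
force: [0.1, -1.0, 0.3]
grip_width: 0.0513
gripper_force: 0.0
```

Run:
```python
from h import *
from station import capture,status
print(status.get_state()["qpos"],status.get_state()["tcp_pos"])
ims=[]
for n,(u,v) in(("side",(180,80)),("top",(220,140))):
    i=capture(n)[v:v+130,u:u+130,::-1]; ims.append(cv2.resize(i,(400,400),interpolation=cv2.INTER_CUBIC))
cv2.imwrite("pics/g1.png",np.hstack(ims))
```

```text
[-1.00644885e+01  2.01693604e-01  5.92511085e+00  9.56578210e+01
 -6.41505360e-03  1.62352114e+02] [ 0.50664095 -0.08995303  0.25545578]
```

View pics/g1.png

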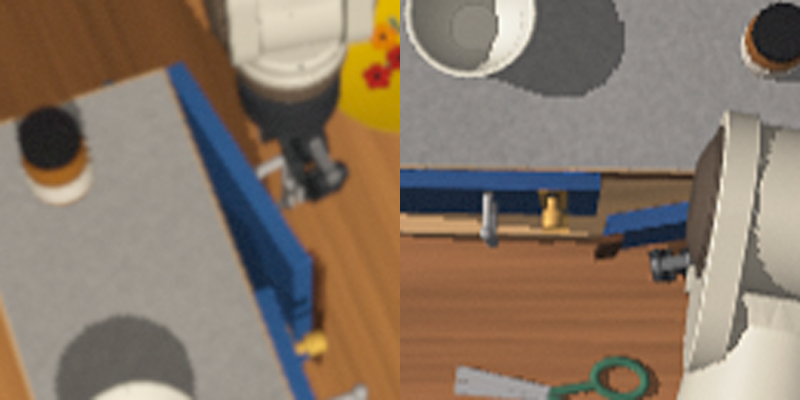

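The left half of the picture (side view) shows the post at about (268,170) running from the leaf in between the fingers, so the bar stands inside the jaws. Closing.

Call:
{"op": "move_arm", "data": {"moves": [[0,0,0,0,0],[0,0,0,0,0],[0,0,0,0,0],[0,0,0,0,0],[0,0,0,0,0],[0,0,0,0,0]]}}

```text
clock: 3.2
tcp_pos: [0.5084, -0.0912, 0.255]
tool_rot: [179.7, -0.2, 7.6]
force: [9.0, -13.3, 0.2]
grip_width: 0.0088
gripper_force: 58.4
```

Run:
```python
from h import *
np.set_printoptions(precision=3,suppress=True)
for s,t0,st in((-1,9.7,8),(1,0,8)):
    p0=pull(s,np.radians(t0)); print(s,p0)
    for t in np.arange(t0+st,102,st): print(round(t,1),(pull(s,np.radians(t))-p0)/.3,-s*(t-t0)/120)
```

```text
-1 [ 0.507 -0.089]
17.7 [-0.043 -0.033] 0.06666666666666667
25.7 [-0.08  -0.072] 0.13333333333333333
33.7 [-0.112 -0.115] 0.20000000000000004
41.7 [-0.138 -0.162] 0.26666666666666666
49.7 [-0.156 -0.213] 0.3333333333333333
57.7 [-0.168 -0.266] 0.4
65.7 [-0.172 -0.319] 0.4666666666666667
73.7 [-0.168 -0.373] 0.5333333333333333
81.7 [-0.157 -0.426] 0.6
89.7 [-0.139 -0.476] 0.6666666666666666
97.7 [-0.114 -0.524] 0.7333333333333333
1 [0.531 0.112]
8 [-0.046  0.029] -0.06666666666666667
16 [-0.087  0.063] -0.13333333333333333
24 [-0.123  0.104] -0.2
32 [-0.153  0.148] -0.26666666666666666
40 [-0.176  0.197] -0.3333333333333333
48 [-0.192  0.248] -0.4
56 [-0.202  0.301] -0.4666666666666667
64 [-0.203  0.355] -0.5333333333333333
72 [-0.197  0.409] -0.6
80 [-0.184  0.461] -0.6666666666666666
88 [-0.164  0.511] -0.7333333333333333
96 [-0.137  0.557] -0.8
```

Width is 8.8 mm against the 11 mm bar, which may mean an edge grip. I'll make a short pull first and check.

Call:
{"op": "move_arm", "data": {"moves": [[0,-0.022,-0.016,0,0.033],[0,-0.043,-0.033,0,0.067],[0,-0.062,-0.052,0,0.1],[0,-0.08,-0.072,0,0.133],[0,-0.08,-0.072,0,0.133]]}}

```text
clock: 3.82
tcp_pos: [0.4846, -0.1126, 0.255]
tool_rot: [179.7, -0.2, 23.6]
force: [11.0, -9.5, -0.8]
grip_width: 0.0086
gripper_force: 58.8
```

Run:
```python
from h import *
from station import capture
ims=[]
for n,(u,v) in(("side",(200,80)),("top",(220,140))):
    i=capture(n)[v:v+130,u:u+130,::-1]; ims.append(cv2.resize(i,(400,400),interpolation=cv2.INTER_CUBIC))
cv2.imwrite("pics/g2.png",np.hstack(ims))
```

```text
(no output)
```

View pics/g2.png

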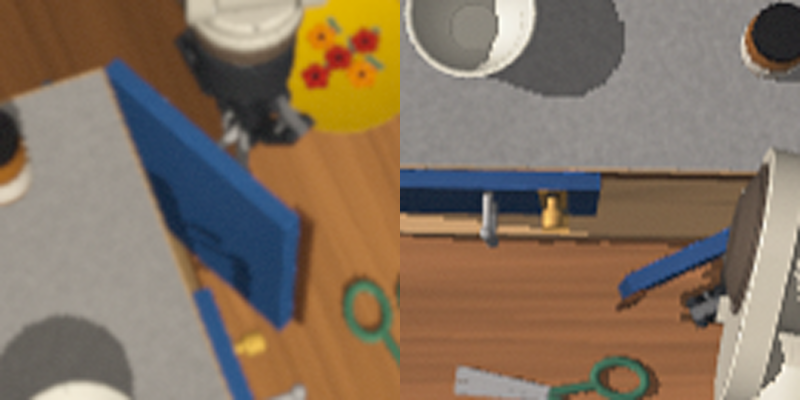

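The leaf has followed the tool to roughly 26°, so the grip holds. Continuing round the arc.

Call:
{"op": "move_arm", "data": {"moves": [[0,-0.017,-0.021,0,0.033],[0,-0.032,-0.043,0,0.067],[0,-0.046,-0.066,0,0.1],[0,-0.058,-0.09,0,0.133],[0,-0.068,-0.115,0,0.167],[0,-0.076,-0.141,0,0.2],[0,-0.083,-0.167,0,0.233],[0,-0.088,-0.194,0,0.267],[0,-0.091,-0.22,0,0.3],[0,-0.092,-0.247,0,0.333],[0,-0.092,-0.247,0,0.333]]}}

```text
clock: 5.3
tcp_pos: [0.4571, -0.1855, 0.255]
tool_rot: [179.7, -0.1, 63.6]
force: [11.9, -1.4, -0.7]
grip_width: 0.0089
gripper_force: 59.0
```

Call:
{"op": "move_arm", "data": {"moves": [[0,0.001,-0.027,0,0.033],[0,0.004,-0.054,0,0.067],[0,0.009,-0.081,0,0.1],[0,0.015,-0.107,0,0.133],[0,0.023,-0.132,0,0.167],[0,0.033,-0.157,0,0.2],[0,0.045,-0.181,0,0.233],[0,0.058,-0.205,0,0.267],[0,0.07,-0.224,0,0.294],[0,0.07,-0.224,0,0.294]]}}

```text
clock: 6.55
tcp_pos: [0.4768, -0.2523, 0.255]
tool_rot: [179.9, 0.0, 98.9]
force: [3.3, 1.2, 5.3]
grip_width: 0.0088
gripper_force: 59.4
```

Call:
{"op": "move_arm", "data": {"moves": [[50,0,0,0,0],[50,0,0,0,0],[50,0,0,0,0],[50,0,0,0,0],[50,0,0,0.1,0],[50,0,0,0.25,0],[50,0,0,0.4,0],[50,0,0,0.4,0]]}}

```text
clock: 7.55
tcp_pos: [0.4765, -0.2524, 0.3778]
tool_rot: [179.8, 0.2, 98.8]
force: [0.7, -0.6, 0.6]
grip_width: 0.0426
gripper_force: 0.0
```

Run:
```python
from station import status
print(status.get_state()["qpos"],status.get_state()["tcp_pos"],status.get_state()["tool_rot"])
```

```text
[-2.79036308e+01  8.66681367e+00  2.90772137e+01  1.10098198e+02
 -5.13360612e-03  5.32640164e+01] [ 0.47649054 -0.25235458  0.37777017] [179.75287099   0.19085029  98.8319272 ]
```

Call:
{"op": "move_arm", "data": {"moves": [[45,0,0.12,0,0.08],[45,0,0.25,0,0.16],[45,0,0.38,0,0.24],[45,0.05,0.5,0,0.32],[45,0.1,0.62,0,0.4],[45,0.15,0.75,0,0.48],[45,0.2,0.88,0,0.56],[45,0.219,1,0,0.64],[45,0.219,1,0,0.66],[45,0.219,1,0,0.66],[45,0.219,1,0,0.66]]}}

```text
clock: 8.93
tcp_pos: [0.5417, 0.0476, 0.3739]
tool_rot: [-180.0, -0.0, 177.9]
force: [0.4, -0.8, 0.2]
grip_width: 0.0383
gripper_force: 0.0
```

Call:
{"op": "move_arm", "data": {"moves": [[45,0,0.031,-0.1,0],[45,0,0.031,-0.2,0],[45,0,0.031,-0.3,0],[45,0,0.031,-0.38,0],[45,0,0.031,-0.445,0],[45,0,0.031,-0.445,0],[45,0,0.031,-0.445,0],[45,0,0.031,-0.445,0]]}}

```text
clock: 9.93
tcp_pos: [0.5421, 0.0571, 0.2419]
tool_rot: [180.0, 0.1, 178.0]
force: [-0.3, -0.4, 0.9]
grip_width: 0.0382
gripper_force: 0.0
```

Run:
```python
from h import *
from station import capture
ims=[]
for n,(u,v) in(("side",(220,120)),("top",(210,140))):
    i=capture(n)[v:v+130,u:u+130,::-1]; ims.append(cv2.resize(i,(400,400),interpolation=cv2.INTER_CUBIC))
cv2.imwrite("pics/g3.png",np.hstack(ims))
```

```text
(no output)
```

View pics/g3.png

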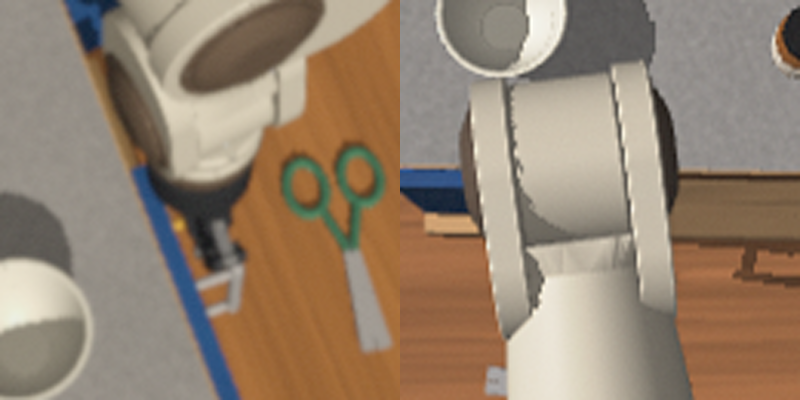

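The picture shows brass at about (178,225) just leafward of the fingers, and the nearer finger is clear of the passive pull. Closing on the knob.

Call:
{"op": "move_arm", "data": {"moves": [[0,0,0,0,0],[0,0,0,0,0],[0,0,0,0,0],[0,0,0,0,0],[0,0,0,0,0]]}}

```text
clock: 10.65
tcp_pos: [0.5414, 0.0553, 0.241]
tool_rot: [-179.8, -0.0, 177.9]
force: [-1.4, -12.1, 2.1]
grip_width: 0.0145
gripper_force: 58.4
```

Call:
{"op": "move_arm", "data": {"moves": [[0,0,-0.004,0.01,0],[0,0,-0.004,0.02,0],[0,0,-0.004,0.03,0],[0,0,-0.004,0.04,0],[0,0,-0.004,0.05,0],[0,0,-0.004,0.06,0],[0,0,-0.004,0.067,0],[0,0,-0.004,0.067,0]]}}

```text
clock: 11.65
tcp_pos: [0.5414, 0.0551, 0.2606]
tool_rot: [-179.9, -0.1, 178.0]
force: [-1.4, -7.7, -1.4]
grip_width: 0.0147
gripper_force: 58.7
```

Call:
{"op": "move_arm", "data": {"moves": [[0,0,0,0.003,0],[0,0,0,0.006,0],[0,0,0,0.009,0],[0,0,0,0.012,0],[0,0,0,0.012,0],[0,0,0,0.012,0]]}}

```text
clock: 12.4
tcp_pos: [0.541, 0.0551, 0.2619]
tool_rot: [-179.9, -0.3, 178.0]
force: [-0.0, -5.7, -15.3]
grip_width: 0.0145
gripper_force: 58.7
```

Call:
{"op": "move_arm", "data": {"moves": [[0,0,0,0.006,0],[0,0,0,0.01,0],[0,0,0,0.01,0],[0,0,0,0.01,0]]}}

```text
clock: 12.9
tcp_pos: [0.5404, 0.0553, 0.2621]
tool_rot: [-179.8, -0.6, 178.0]
force: [0.6, -4.8, -30.3]
grip_width: 0.0145
gripper_force: 58.9
```

The stop is firm: 30 N with the rise unchanged. I'll ease the tension, release and lift away.

Call:
{"op": "move_arm", "data": {"moves": [[0,0,0,-0.01,0],[0,0,0,-0.01,0],[45,0,0,-0.01,0],[45,0,0,-0.01,0],[45,0,0,-0.01,0],[45,0,0,-0.01,0],[45,0,0,0.1,0],[45,0,0,0.25,0],[45,0,0,0.35,0],[45,0,0,0.35,0],[45,0,0,0.35,0]]}}

```text
clock: 14.28
tcp_pos: [0.5419, 0.0561, 0.3717]
tool_rot: [-180.0, -0.0, 178.0]
force: [-0.7, 0.3, 0.9]
grip_width: 0.0381
gripper_force: 0.0
```

Run:
```python
from h import *
print(pull(1,0), pull(1,0)-[.5414,.0555])
```

```text
[0.53109485 0.11227831] [-0.01030515  0.05677831]
```

Call:
{"op": "move_arm", "data": {"moves": [[45,-0.036,0.183,0,0],[45,-0.036,0.183,0,0],[45,-0.036,0.183,-0.1,0],[45,-0.036,0.183,-0.2,0],[45,-0.036,0.183,-0.3,0],[45,-0.036,0.183,-0.39,0],[45,-0.036,0.183,-0.39,0],[45,-0.036,0.183,-0.39,0],[0,-0.036,0.183,-0.39,0],[0,-0.036,0.183,-0.39,0],[0,-0.036,0.183,-0.39,0],[0,-0.036,0.183,-0.39,0]]}}

```text
clock: 15.78
tcp_pos: [0.5312, 0.1104, 0.2566]
tool_rot: [-180.0, 0.1, 178.0]
force: [-2.4, -4.3, 6.3]
grip_width: 0.0086
gripper_force: 58.6
```

Run:
```python
from h import *
from station import capture
ims=[]
for n,(u,v) in(("side",(220,100)),("top",(210,140))):
    i=capture(n)[v:v+130,u:u+130,::-1]; ims.append(cv2.resize(i,(400,400),interpolation=cv2.INTER_CUBIC))
cv2.imwrite("pics/g4.png",np.hstack(ims))
```

```text
(no output)
```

View pics/g4.png

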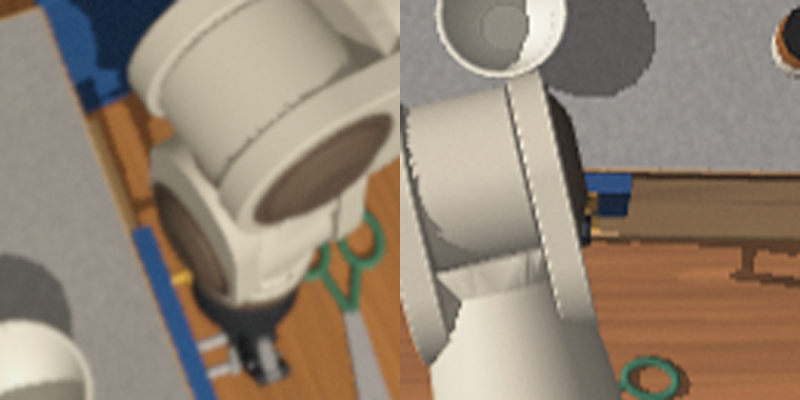

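The bar is gripped (same 8.6 mm reading) and the knob shows raised at about (182,277) in the crop. First I'll pull 8° and check the force to confirm the bolt is clear.

Call:
{"op": "move_arm", "data": {"moves": [[0,-0.012,0.007,0,-0.017],[0,-0.024,0.014,0,-0.033],[0,-0.046,0.029,0,-0.067],[0,-0.046,0.029,0,-0.067]]}}

```text
clock: 16.38
tcp_pos: [0.5171, 0.1196, 0.2567]
tool_rot: [180.0, 0.1, 170.0]
force: [-2.9, -3.4, 7.6]
grip_width: 0.0087
gripper_force: 59.4
```

Call:
{"op": "move_arm", "data": {"moves": [[0,-0.021,0.016,0,-0.033],[0,-0.041,0.034,0,-0.067],[0,-0.06,0.054,0,-0.1],[0,-0.077,0.075,0,-0.133],[0,-0.093,0.096,0,-0.167],[0,-0.107,0.119,0,-0.2],[0,-0.119,0.143,0,-0.233],[0,-0.13,0.168,0,-0.267],[0,-0.139,0.193,0,-0.3],[0,-0.146,0.219,0,-0.333],[0,-0.152,0.245,0,-0.367],[0,-0.156,0.272,0,-0.4]]}}

```text
clock: 17.88
tcp_pos: [0.4717, 0.2017, 0.2566]
tool_rot: [179.8, 0.1, 121.9]
force: [5.9, -1.7, 5.2]
grip_width: 0.0089
gripper_force: 59.3
```

Call:
{"op": "move_arm", "data": {"moves": [[0,-0.002,0.027,0,-0.033],[0,-0.001,0.054,0,-0.067],[0,0.001,0.081,0,-0.1],[0,0.005,0.108,0,-0.133],[0,0.011,0.134,0,-0.167],[0,0.018,0.16,0,-0.2],[0,0.027,0.185,0,-0.233],[0,0.038,0.21,0,-0.267],[0,0.051,0.233,0,-0.3],[0,0.065,0.256,0,-0.333],[0,0.08,0.278,0,-0.367],[0,0.08,0.278,0,-0.367]]}}

```text
clock: 19.38
tcp_pos: [0.4964, 0.2844, 0.2566]
tool_rot: [179.7, -0.0, 77.9]
force: [8.1, -4.9, 5.8]
grip_width: 0.0089
gripper_force: 59.5
```

Call:
{"op": "move_arm", "data": {"moves": [[45,0,0,0,0],[45,0,0,0,0],[45,0,0,0,0],[45,0,0,0,0],[45,0,0,0.1,0],[45,0,0,0.25,0],[45,0,0,0.4,0],[45,-0.2,-0.1,0.5,0],[45,-0.5,-0.2,0.5,0],[45,-0.6,-0.3,0.5,0],[45,-0.6,-0.3,0.5,0],[45,-0.6,-0.3,0.5,0]]}}

```text
clock: 20.88
tcp_pos: [0.3134, 0.1941, 0.4066]
tool_rot: [179.9, -0.1, 78.0]
force: [-0.4, 0.4, -0.1]
grip_width: 0.0383
gripper_force: 0.0
```

Run:
```python
from h import *
from station import capture
ims=[]
for n,(u,v) in(("side",(140,60)),("top",(150,90))):
    i=capture(n)[v:v+250,u:u+250,::-1]; ims.append(cv2.resize(i,(400,400),interpolation=cv2.INTER_CUBIC))
cv2.imwrite("pics/g5.png",np.hstack(ims))
```

```text
(no output)
```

View pics/g5.png

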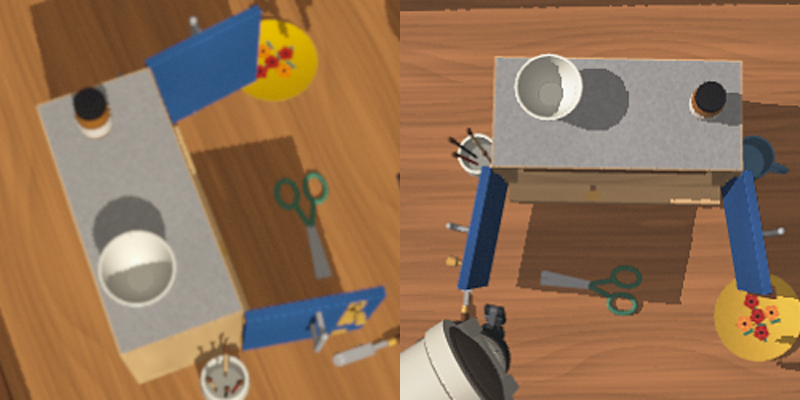

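Both leaves stand a little past square, the objects are undisturbed and the arm is clear. One numeric check remains, the knob height from its brass pixels: near (453,262) in the top crop and (350,312) in the side crop.

Run:
```python
from h import *
im=cv2.imread("pics/g5.png")
hsv=cv2.cvtColor(im,cv2.COLOR_BGR2HSV); m=cv2.inRange(hsv,(18,110,120),(32,255,255))
for n,(x0,y0,x1,y1) in(("side",(325,290,385,335)),("top",(440,250,465,272))):
    k,_,st,c=cv2.connectedComponentsWithStats(m[y0:y1,x0:x1]); 
    for i in range(1,k):
        if st[i,4]>15: print(n,st[i]+[x0,y0,0,0,0],c[i]+[x0,y0])
for th in(97,100,103):
  for z in(.238,.260):
    p=np.r_[leaf(1,np.radians(th),.159,.036),z]
    print(th,z,"s",(pix("side",p)[0]-[140,60])*1.6,"t",(pix("top",p)[0]-[150,90])*1.6+[400,0])
for s in(1,-1):
  for th in(90,95,100,105): print(s,th,"freeback top",(pix("top",np.r_[leaf(s,np.radians(th),.199,0),.283])[0]-[150,90])*1.6+[400,0])
```

```text
side [339 303  27  21 330] [353.55454545 314.8969697 ]
side [333 330  12   5  36] [338.47222222 332.08333333]
top [448 258   7   8  32] [450.875  262.0625]
97 0.238 s [358.95868977 317.38210001] t [457.9921571 262.5047286]
97 0.26 s [361.31655396 314.13807464] t [455.47982183 262.50248507]
100 0.238 s [359.13502048 323.24573647] t [453.22032445 260.51527766]
100 0.26 s [361.50158078 320.0970094 ] t [450.626521   260.47805697]
103 0.238 s [358.9983528  329.11947094] t [448.56609524 258.27664439]
103 0.26 s [361.36826762 326.06669064] t [445.89306485 258.20015123]
1 90 freeback top [486.75104998 292.20738602]
1 95 freeback top [475.78722422 291.50502323]
1 100 freeback top [464.94866745 289.83850722]
1 105 freeback top [454.32123766 287.22274602]
-1 90 freeback top [740.893066   296.08726213]
-1 95 freeback top [751.81845841 295.72018493]
-1 100 freeback top [762.64358115 294.38791334]
-1 105 freeback top [773.28279299 292.10317563]
```

```bash
python3 -c "
from station import ctrl; print(ctrl.job_done())"
```

```text
the job is handed in; nothing more can be done
None
```

I handed the job in at about 21 s: the bolt is drawn up to its stop, both leaves stand open about 100°, and nothing else on or around the cupboard appears disturbed in the last pictures.

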